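# Pack the drinks-station caddy

## Task

Pack the white four-compartment caddy for the drinks station: stand the small clear glass on the blue liner, the kitchen timer on the yellow liner, the double-ended jigger on the red liner and the green-labelled, dark-capped spice jar on the green liner. Set each one down upright inside its own compartment without dropping it. The wide clear cups and the orange-capped jar do not belong in the caddy: leave them standing where they are.

Things in the scene. Friction and masses are not known exactly. Their poses are not given: they have to be found in the camera images.
- glass: The small clear shot glass, empty, widest at the rim: 48 mm across the mouth, 38 mm at the foot, 60 mm high; origin at the centre of the underside, z up. 0.05 to 0.1 kg.
- timer: White kitchen timer with a grey display and round buttons, standing on its narrow edge: 27 mm thick along its x, 68 mm wide along its y, 66 mm high; origin at the centre of the underside, z up. The body to grip reaches from x = -11 to x = +13 mm; grip it across the thickness.
- jigger: Double-ended steel jigger (two small cones joined at the waist), 45 mm across, 78 mm high; origin at the centre of the underside, z up. Grips like a plain cylinder 45 mm across.
- spice_jar: Round spice jar with green label and dark cap, 44 mm across, 105 mm high; origin at the centre of the underside, z up. The tallest of the four things to pack.
- liner_red: RED liner, square, 89 x 89 x 2 mm, fixed on the floor of one compartment of the caddy; origin at the centre of its underside, top 2 mm above it; x and y parallel to the caddy's walls. Which compartment has which colour varies. The next entry describes the caddy.
- liner_green: GREEN liner, as liner_red, in another compartment. The white caddy round the liners, 200 x 200 mm, is fixed: 2 x 2 compartments, about 92 mm clear inside, centres 96 mm apart, walls 4 mm thick that end 18 mm above the liners' tops (24 mm above the worktop); a 12 mm lip juts out at two outer sides.
- liner_blue: BLUE liner, otherwise like liner_red, in another compartment.
- liner_yellow: YELLOW liner, otherwise like liner_red, in another compartment. Round the work (world frame, worktop z = 0): a black machine 0.7 m tall from about y = 0.40 on the left (x 0.28 to 0.65), a microwave 0.28 m tall from about y = -0.33 on the right (x over 0.44), a tin and a bottle (up to 0.19 m tall) at the back left.
- clear_cups: Look-alike of the glass, to be left alone: wide clear plastic cups nested together, 85 mm across, 62 mm high, light; origin at the centre of the underside, z up.
- orange_jar: Look-alike of the spice jar, to be left alone: jar with white label and orange cap, 44 mm across, 92 mm high; origin at the centre of the underside, z up.
Not all that is in view belongs to the job. What is shaped like the glass but brown or pink is not meant.

How it is judged:
By the outcome, as a careful person would: the job done as asked, in the order asked, and still so for the second after the job is handed in, with the robot touching nothing.
It also fails if it takes over 102 s, if anything falls off the work surface, if the arm or the gripper's body presses on something with over 40 N, if the wrist force passes 120 N, or if a joint passes its speed limit or range.

## Robot

A 7-joint arm with a two-finger parallel gripper is mounted at the origin on a cart in front of the work surface, level with it; the furniture and walls round the work are solid. World frame = base frame: x ahead of the robot, y to its left, z up, the work surface at z = 0. Lengths are in m, angles in rad, forces in N, time in s.
With the tool pointing down it reaches from about 0.35 to 0.9 m from the base axis. Payload 7.2 kg.
Tool frame: the origin (TCP) lies on the centre line of the jaws, within the pads' length; the fingertips stand 25 mm ahead of it and the grasp point (between the pads) lies 6 mm ahead of it; z points along the fingers, y is the direction in which the jaws open and shut (so a half turn about z gives the same grasp; the last joint's range is limited). The gripper opens to 88 mm and grips with 3 to 60 N. Pads are 20 mm wide; open, the fingers measure 115 mm over their backs; the gripper's body (75 mm by 178 mm) begins 61 mm behind the grasp point.
Start: joints at [1.221, 0.411, -0.013, 1.596, 0.006, 1.134, -0.082], TCP at [0.174, -0.6, 0.248] pointing down, gripper open.
Joint ranges: [-2.95, 2.95], [-0.29, 1.99], [-1.47, 1.44], [0.14, 2.54], [-1.03, 4.17], [0.13, 1.85], [-2.86, 2.86]. Speed limits (rad/s): [2.39, 2.39, 3.01, 3.01, 3.14, 3.14, 3.14].

## Interface

Orientations are given as a unit quaternion [x, y, z, w].
In Python, from rig import ctrl gives the robot as it stands.
- The arm moves only by the tool play_rows, never from a script. Its arguments are lists of equal length, an entry for each row: "dp": the shift along the world's x, y, z in m, a list of three; "delta_rot": the turn, a rotation vector about the world's x, y, z in degrees, a list of three; "fingers": the finger opening in m, from 0 to 0.0878. In form: {"dp": [[x, y, z], ...], "delta_rot": [[rx, ry, rz], ...], "fingers": [fingers, ...]}. A call has 1 to 20 rows; each row is the pose to reach, as a shift and turn from the pose measured when the call began; what a row does not reach only later rows make up. A row lasts 1/10 s, in which the tool goes at most 50 mm and 8.59 degrees, less where a joint would pass 70% of its speed; a pose out of reach is approached as far as the arm can. A call with a gripper value outside its range is refused whole. The fingers move at their own pace and stop on an object; the grip force is fixed at half the most. Time passes only in rows, so rows that repeat a pose let the fingers close. It gives the time, the measured TCP pose, the force and the opening at its end, in the units of the state.
- ctrl.state(): the state, without advancing time (a new reading comes with each control period).
- ctrl.snapshot(name): name is "scene" or "top"; returns the picture (480x640x3 uint8, red, green, blue); there is no depth.
- ctrl.camera_info(name): a dict with "intrinsics" (3x3 intrinsics, pixels), "world_from_camera" (4x4, takes a point from camera to world coordinates). Camera axes: x right, y down, z forward; pixel columns grow to the right and rows downward; lengths in m; the calibration is good to about 2 mm. A picture is of the moment at which its call begins. camera_info takes no time and is no camera call.
- ctrl.close_job(): hands the job in, once; it reports no verdict.
Trained networks look in the newest picture that a camera, given by its name, has taken for a name from the list of things; names that differ only in an ending like _2 or _b are one class to them, and where a whole thing is asked for, a point or a joint stands for the part that bears it (a point fixed in the world has none). Each returns a list of dicts, best first, with "confidence" (0 to 1); they miss things now and then, are a little off and sometimes report something else, mostly with a low value. They report only what shows in the picture. A call takes as long as a camera call. They do not tell look-alikes from the thing itself.
- ctrl.search_frame(query, camera): "position" ([column, row] in pixels, amid what is visible of it).
- ctrl.trace(query, camera): "region" (480x640 bool, what is visible of it) and "position" ([column, row] in pixels, amid what is visible of it).
- ctrl.tip_of(query, camera): "position" ([column, row] in pixels: a listed point, or the origin of a listed thing).
The state is a dict: "clock": time; "joint_pos": joint angles; "qd": joint speeds; "tau": joint torques, N m; "tool_pos": TCP position; "eef_rot": TCP orientation; "ft_force": force on the tool from outside, world axes, zero at the start; "ft_torque": the same for the moment, N m; "opening": opening from 0.0 (shut) to 1.0 (fully open).
Only numpy, scipy, OpenCV 4.12 (cv2) and the standard library are available. Lean on these libraries where they do the work, as an engineer would, in place of code of your own. Each camera call takes 0.05 s, during which the arm holds its last target.

## Working session

There is one attempt and no reset: what is moved stays moved. The work goes in short steps, Python scripts to look and compute and a tool call to move; the robot and the scene stay as the last step left them, time stands still between calls to the robot, and variables do not carry over. Pictures are saved under pics/ and viewed, and the job is handed in when it is done.

Besides the shell and the picture viewer there is one more tool, called after "Emit:" by a JSON object that holds its "method" and its "body", one argument or row to a line. play_rows: Moves the arm, as the interface text tells. Its arguments: {"type":"object","properties":{"dp":{"type":"array"},"delta_rot":{"type":"array"},"fingers":{"type":"array"}},"required":["dp","delta_rot","fingers"]}

```bash
mkdir -p pics; cat > h.py <<'E'
import numpy as np, cv2
from rig import ctrl
def snap(cam,fn):
    im=ctrl.snapshot(cam); cv2.imwrite('pics/'+fn,im[:,:,::-1]); return im
def ray(cam,px,z):
    c=ctrl.camera_info(cam); K=np.array(c['intrinsics']); T=np.array(c['world_from_camera'])
    d=T[:3,:3]@np.linalg.solve(K,[px[0],px[1],1]); o=T[:3,3]
    return o+d*(z-o[2])/d[2]
def proj(cam,p):
    c=ctrl.camera_info(cam); K=np.array(c['intrinsics']); T=np.linalg.inv(np.array(c['world_from_camera']))
    q=K@(T[:3,:3]@np.array(p)+T[:3,3]); return q[:2]/q[2]
E
python3 - <<'E'
from h import *
np.set_printoptions(precision=3,suppress=True)
for c in ('scene','top'):
    snap(c,c+'0.png'); i=ctrl.camera_info(c); print(c,i['intrinsics'],i['world_from_camera'])
for n in ['glass','timer','jigger','spice_jar','liner_red','liner_green','liner_blue','liner_yellow','clear_cups','orange_jar']:
    for c in ('top','scene'):
        for d in ctrl.tip_of(n,c)[:3]:
            print(n,c,np.round(d['position']),round(d['confidence'],2),ray(c,d['position'],0.004 if 'liner' in n else 0))
print(ctrl.state())
E
```

```text
scene [[450.761   0.    318.488]
 [  0.    450.761 238.113]
 [  0.      0.      1.   ]] [[-0.672 -0.278  0.686 -0.241]
 [-0.74   0.285 -0.609  0.685]
 [-0.026 -0.917 -0.397  0.485]
 [ 0.     0.     0.     1.   ]]
top [[443.245   0.    321.001]
 [  0.    443.245 238.735]
 [  0.      0.      1.   ]] [[ 0.007 -0.988  0.155  0.368]
 [-1.    -0.007  0.001  0.026]
 [ 0.    -0.155 -0.988  0.961]
 [ 0.     0.     0.     1.   ]]
glass top [446. 334.] 0.91 [ 0.314 -0.24   0.   ]
glass top [404. 323.] 0.88 [ 0.337 -0.152  0.   ]
glass top [386. 232.] 0.73 [ 0.534 -0.116  0.   ]
glass scene [411. 234.] 0.63 [ 0.437 -0.257  0.   ]
glass scene [355. 241.] 0.61 [ 0.512 -0.113  0.   ]
glass scene [448. 248.] 0.6 [ 0.313 -0.242  0.   ]
timer top [433. 225.] 0.87 [ 0.551 -0.221  0.   ]
timer scene [376. 227.] 0.71 [ 0.535 -0.225  0.   ]
jigger top [262. 279.] 0.68 [0.43  0.153 0.   ]
jigger scene [305. 287.] 0.81 [0.418 0.143 0.   ]
spice_jar top [203. 274.] 0.58 [0.439 0.282 0.   ]
spice_jar scene [249. 311.] 0.9 [ 0.426  0.283 -0.   ]
liner_red top [269. 211.] 0.9 [0.579 0.142 0.004]
liner_red scene
[... 387 characters left out ...]
.] 0.86 [0.683 0.111 0.004]
liner_yellow scene [213. 292.] 0.49 [0.537 0.3   0.004]
clear_cups scene [377. 246.] 0.93 [ 0.449 -0.129  0.   ]
orange_jar top [193. 228.] 0.72 [0.541 0.308 0.   ]
orange_jar scene [212. 291.] 0.77 [0.549 0.295 0.   ]
{'clock': 1.1, 'joint_pos': array([ 1.221,  0.411, -0.013,  1.596,  0.006,  1.134, -0.082]), 'qd': array([-0.001, -0.002,  0.001, -0.002,  0.001,  0.001, -0.001]), 'tau': array([  0.   , -58.774,   0.641, -29.137,  -0.054,   0.011,  -0.   ]), 'tool_pos': array([ 0.174, -0.6  ,  0.248]), 'eef_rot': array([0.99, 0.14, 0.  , 0.  ]), 'ft_force': array([-0.545,  0.043,  0.257]), 'ft_torque': array([-0.016,  0.004,  0.004]), 'opening': 0.9956737814477089}
```

View pics/scene0.png

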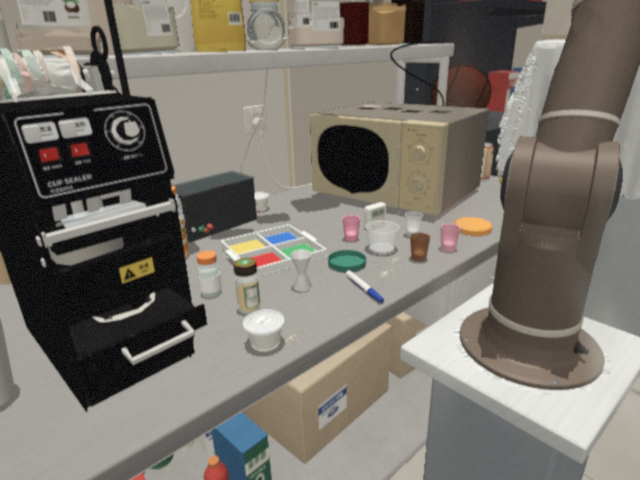

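View pics/top0.png

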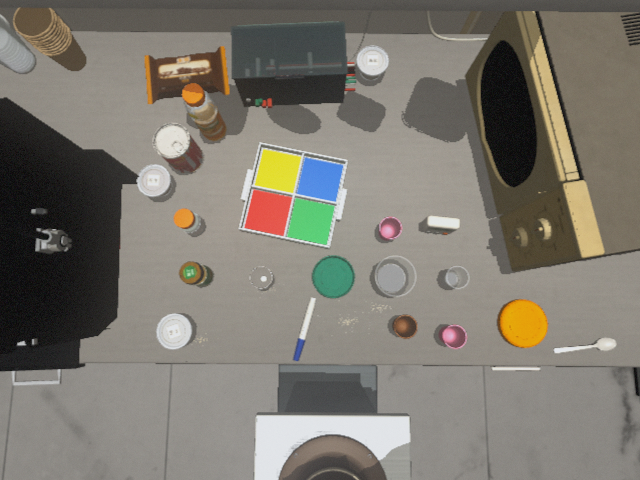

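```bash
python3 - <<'E'
import cv2
a=cv2.imread('pics/top0.png');b=cv2.imread('pics/scene0.png')
cv2.imwrite('pics/c1.png',cv2.resize(a[190:370,340:500],None,fx=3.3,fy=3.3,interpolation=cv2.INTER_CUBIC))
cv2.imwrite('pics/c2.png',cv2.resize(b[170:270,330:480],None,fx=5,fy=5,interpolation=cv2.INTER_CUBIC))
cv2.imwrite('pics/c3.png',cv2.resize(a[140:310,170:370],None,fx=3.5,fy=3.5,interpolation=cv2.INTER_CUBIC))
E
```

```text
(no output)
```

View pics/c1.png

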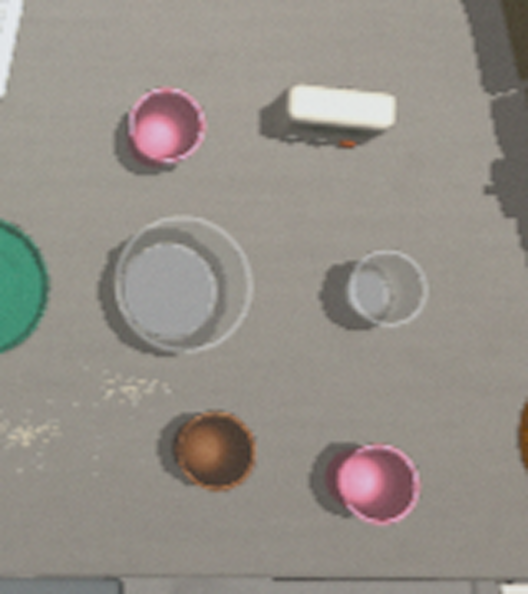

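View pics/c2.png

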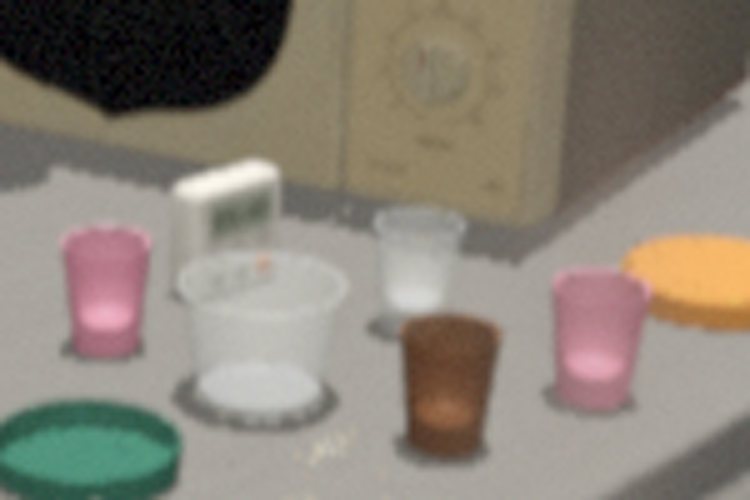

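View pics/c3.png

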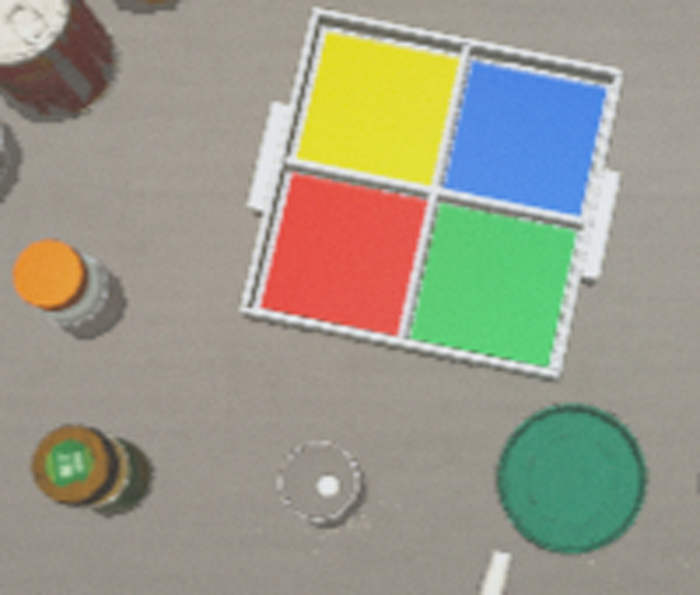

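Glass candidates in the top view:
- Clear small glass (456,278): this is the one I want.
- Wide clear cups (395,277): leave.
- Pink (389,229) and (453,337), brown (404,326): leave.

Jar candidates in the top view:
- Green label, dark cap (192,272): this is the one I want.
- Orange cap (186,220): leave.

The crops confirm both choices. Next I'll measure them precisely.

```bash
python3 - <<'E'
from h import *
np.set_printoptions(precision=4,suppress=True)
a=cv2.imread('pics/top0.png')
# hand-read caddy outer top corners
P=[ray('top',((x)/3.5+170,(y)/3.5+140),0.024)[:2] for x,y in [(315,10),(620,72),(558,375),(243,312)]]
P=np.array(P);print('caddy',P,P.mean(0),[np.linalg.norm(P[i]-P[i-1]) for i in range(4)])
hsv=cv2.cvtColor(a,cv2.COLOR_BGR2HSV)
rng={'red':(0,8),'yellow':(25,35),'green':(60,75),'blue':(105,120)}
sub=np.zeros(a.shape[:2],bool);sub[145:250,240:350]=1
for n,(l,h) in rng.items():
    m=((hsv[...,0]>=l)&(hsv[...,0]<=h)&(hsv[...,1]>110)&sub).astype(np.uint8)
    pts=cv2.findNonZero(m);r=cv2.minAreaRect(pts);w=np.array([ray('top',p,0.006)[:2] for p in cv2.boxPoints(r)])
    print(n,r,w.mean(0),np.linalg.norm(w[0]-w[1]),np.linalg.norm(w[1]-w[2]),np.degrees(np.arctan2(*(w[1]-w[0])[::-1])))
# timer top face
m=((hsv[...,1]<40)&(hsv[...,2]>190)).astype(np.uint8);s=np.zeros_like(m);s[205:240,415:470]=1
r=cv2.minAreaRect(cv2.findNonZero(m*s));w=np.array([ray('top',p,0.066)[:2] for p in cv2.boxPoints(r)])
print('timer',r,w,w.mean(0))
# rims
for n,c,z in [('glass',((386)/3.3+340,288/3.3+190),.06),('jigger',(320/3.5+170,482/3.5+140),.078),('jar',(74/3.5+170,464/3.5+140),.105),('orange',(49/3.5+170,272/3.5+140),.092),('cups',(183/3.3+340,284/3.3+190),.062)]:
    print(n,ray('top',c,z))
for q in ['glass','jigger','spice_jar']:
    for cam in ['top','scene']:
        ctrl.snapshot(cam)
        for d in ctrl.tip_of(q,cam):
            print(q,cam,d['position'],round(d['confidence'],2),ray(cam,d['position'],0)[:2])
E
```

```text
caddy [[ 0.7288  0.1634]
 [ 0.6893 -0.0296]
 [ 0.4967  0.0086]
 [ 0.5343  0.2021]] [0.6123 0.0861] [np.float64(0.19830116249702173), np.float64(0.19702584794950284), np.float64(0.19640038533004864), np.float64(0.1971179759246671)]
red ((267.83612060546875, 212.01138305664062), (39.269371032714844, 40.11894607543945), 12.724355697631836) [0.5766 0.1443] 0.09003922605834301 0.08756390073764446 -10.653207655475295
yellow ((277.4774475097656, 170.6038055419922), (38.8321418762207, 37.26015853881836), 12.26477336883545) [0.6713 0.1251] 0.08617313695086332 0.08784074867301118 -10.215480622897276
green ((310.59637451171875, 220.95098876953125), (39.440555572509766, 39.50809097290039), 11.689369201660156) [0.5572 0.0499] 0.08837988702633023 0.08733677058603503 -10.492984684694953
blue ((319.5769348144531, 179.11538696289062), (39.22322082519531, 36.86983108520508), 11.309932708740234) [0.6523 0.0309] 0.0850008046558487 0.08813197941374454 -10.133009759406928
timer ((443.4808044433594, 221.68218994140625), (31.771833419799805, 10.154424667358398), 6.009006023406982) [[ 0.5381 -0.1913]
 [ 0.5593 -0.1941]
 [ 0.5527 -0.259 ]
 [ 0.5316 -0.2559]] [ 0.5454 -0.225 ]
glass [ 0.4317 -0.25    0.06  ]
jigger [0.4269 0.1447 0.078 ]
jar [0.434  0.2771 0.105 ]
orange [0.5447 0.301  0.092 ]
cups [ 0.4332 -0.1248  0.062 ]
glass top [447.2, 332.5] 0.96 [ 0.3186 -0.2428]
glass top [445.5, 277.2] 0.82 [ 0.436  -0.2435]
glass top [399.4, 325.4] 0.77 [ 0.3328 -0.1416]
glass top [385.9, 235.5] 0.64 [ 0.5267 -0.1159]
glass scene [408.5, 234.1] 0.86 [ 0.4399 -0.2479]
glass scene [420.6, 255.8] 0.81 [ 0.3357 -0.1594]
glass scene [353.4, 240.1] 0.7 [ 0.5189 -0.1138]
glass scene [449.3, 250.8] 0.69 [ 0.3024 -0.2327]
jigger top [263.5, 278.0] 0.66 [0.4315 0.1507]
jigger scene [301.8, 286.3] 0.92 [0.4265 0.1449]
spice_jar top [206.7, 278.0] 0.78 [0.4307 0.2737]
spice_jar scene [249.3, 309.8] 0.82 [0.4283 0.2806]
```

Emit:
{"method": "play_rows", "body": {
  "dp": [
    [0.0, 0.0, 0.03],
    [0.02, 0.03, 0.055],
    [0.045, 0.065, 0.055],
    [0.07, 0.1, 0.055],
    [0.1, 0.14, 0.055],
    [0.13, 0.18, 0.055],
    [0.16, 0.22, 0.055],
    [0.19, 0.26, 0.055],
    [0.22, 0.3, 0.055],
    [0.245, 0.335, 0.055],
    [0.2585, 0.351, 0.055],
    [0.2585, 0.351, 0.02],
    [0.2585, 0.351, -0.02],
    [0.2585, 0.351, -0.06],
    [0.2585, 0.351, -0.09],
    [0.2585, 0.351, -0.09]
  ],
  "delta_rot": [
    [0, 0, 4],
    [0, 0, 11],
    [0, 0, 18],
    [0, 0, 25],
    [0, 0, 32],
    [0, 0, 39],
    [0, 0, 46],
    [0, 0, 53],
    [0, 0, 60],
    [0, 0, 65],
    [0, 0, 68],
    [0, 0, 68],
    [0, 0, 68],
    [0, 0, 68],
    [0, 0, 68],
    [0, 0, 68]
  ],
  "fingers": [0.085, 0.085, 0.085, 0.085, 0.085, 0.085, 0.085, 0.085, 0.085, 0.085, 0.085, 0.085, 0.085, 0.085, 0.085, 0.085]
}}

```text
clock: 3.3
tool_pos: [0.4297, -0.249, 0.1542]
eef_rot: [0.743, 0.67, -0.001, -0.003]
ft_force: [-0.7, -0.0, 0.2]
opening: 0.974
```

```bash
cat >> h.py <<'E'
def st():
    s=ctrl.state(); q=s['eef_rot']
    from scipy.spatial.transform import Rotation as R
    M=R.from_quat(q).as_matrix()
    print('t',round(s['clock'],2),'tcp',np.round(s['tool_pos'],4),'jaw',round(np.degrees(np.arctan2(M[1,1],M[0,1])),1),'z',np.round(M[:,2],3),'open',round(s['opening']*.0878,4),'F',np.round(s['ft_force'],1),'q',np.round(s['joint_pos'],2))
E
python3 - <<'E'
from h import *
st(); snap('top','t1.png'); snap('scene','s1.png')
E
```

```text
t 3.3 tcp [ 0.4297 -0.249   0.1542] jaw -5.9 z [-0.006  0.003 -1.   ] open 0.0855 F [-0.7 -0.   0.2] q [ 0.78  0.34 -0.42  1.98  0.18  0.87  0.15]
```

View pics/s1.png

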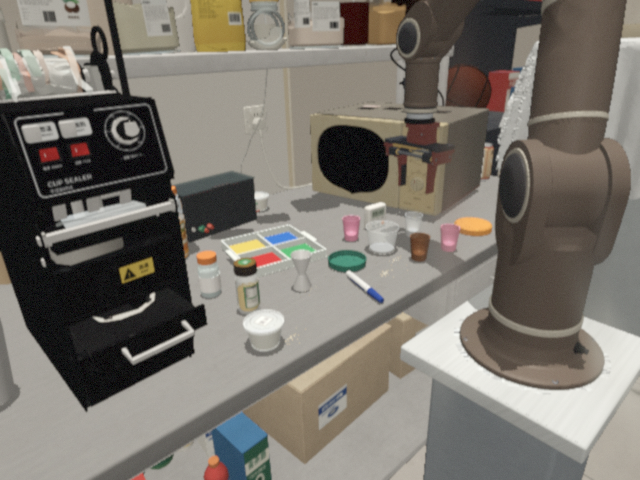

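The gripper is centred over the glass (fingers at columns about 405–428, glass at 413). Next I'll descend and grip.

Emit:
{"method": "play_rows", "body": {
  "dp": [
    [0.003, 0, -0.02],
    [0.003, 0, -0.045],
    [0.003, 0, -0.07],
    [0.003, 0, -0.09],
    [0.003, 0, -0.102],
    [0.003, 0, -0.102],
    [0.003, 0, -0.102],
    [0.003, 0, -0.102],
    [0.003, 0, -0.102],
    [0.003, 0, -0.102],
    [0.003, 0, -0.102],
    [0.003, 0, -0.102],
    [0.003, 0, -0.102]
  ],
  "delta_rot": [
    [0, 0, 0],
    [0, 0, 0],
    [0, 0, 0],
    [0, 0, 0],
    [0, 0, 0],
    [0, 0, 0],
    [0, 0, 0],
    [0, 0, 0],
    [0, 0, 0],
    [0, 0, 0],
    [0, 0, 0],
    [0, 0, 0],
    [0, 0, 0]
  ],
  "fingers": [0.085, 0.085, 0.085, 0.085, 0.085, 0.085, 0.03, 0.03, 0.03, 0.03, 0.03, 0.03, 0.03]
}}

```text
clock: 4.7
tool_pos: [0.4353, -0.2499, 0.0563]
eef_rot: [0.742, 0.67, -0.0, -0.0]
ft_force: [-0.8, 0.6, 3.7]
opening: 0.517
```

```bash
python3 - <<'E'
from h import *
st()
E
```

```text
t 4.7 tcp [ 0.4353 -0.2499  0.0563] jaw -5.9 z [-0.001  0.    -1.   ] open 0.0454 F [-0.8  0.6  3.7] q [ 0.72  0.5  -0.37  2.04  0.29  0.65  0.06]
```

Emit:
{"method": "play_rows", "body": {
  "dp": [
    [0, 0, 0.015],
    [0, 0, 0.04],
    [0, 0, 0.07],
    [0, 0, 0.1],
    [0.01, 0.014, 0.11],
    [0.03, 0.04, 0.11],
    [0.052, 0.068, 0.11],
    [0.074, 0.096, 0.11],
    [0.096, 0.125, 0.11],
    [0.118, 0.154, 0.11],
    [0.14, 0.183, 0.11],
    [0.162, 0.212, 0.11],
    [0.184, 0.24, 0.11],
    [0.202, 0.263, 0.11],
    [0.212, 0.276, 0.11],
    [0.216, 0.2815, 0.11],
    [0.216, 0.2815, 0.11],
    [0.216, 0.2815, 0.11]
  ],
  "delta_rot": [
    [0, 0, 0],
    [0, 0, 0],
    [0, 0, 0],
    [0, 0, 0],
    [0, 0, 0],
    [0, 0, 0],
    [0, 0, 0],
    [0, 0, 0],
    [0, 0, 0],
    [0, 0, 0],
    [0, 0, 0],
    [0, 0, 0],
    [0, 0, 0],
    [0, 0, 0],
    [0, 0, 0],
    [0, 0, 0],
    [0, 0, 0],
    [0, 0, 0]
  ],
  "fingers": [0.03, 0.03, 0.03, 0.03, 0.03, 0.03, 0.03, 0.03, 0.03, 0.03, 0.03, 0.03, 0.03, 0.03, 0.03, 0.03, 0.03, 0.03]
}}

```text
clock: 6.5
tool_pos: [0.6507, 0.0302, 0.1659]
eef_rot: [0.743, 0.669, -0.001, -0.0]
ft_force: [0.2, -0.4, -0.3]
opening: 0.522
```

```bash
python3 - <<'E'
from h import *
st(); b=snap('scene','s2.png')[:,:,::-1]; st()
p=ctrl.state()['tool_pos']; 
for dz in (-.056,-.05,.0): print(dz,proj('scene',p+[0,0,dz]))
u,v=map(int,proj('scene',p)); v=max(v,60)
cv2.imwrite('pics/s2c.png',cv2.resize(b[v-50:v+70,u-75:u+75],None,fx=5,fy=5,interpolation=cv2.INTER_CUBIC)); print(u-75,v-50)
E
```

```text
t 6.5 tcp [0.6507 0.0302 0.1659] jaw -6.0 z [-0.001 -0.001 -1.   ] open 0.0458 F [ 0.2 -0.4 -0.3] q [ 0.19  0.58 -0.46  1.59  0.28  1.05 -0.45]
t 6.55 tcp [0.6508 0.0298 0.1661] jaw -6.0 z [-0.001 -0.001 -1.   ] open 0.0455 F [-0.2  0.2 -1.2] q [ 0.19  0.58 -0.46  1.59  0.28  1.05 -0.45]
-0.056 [277.80867332 202.57146104]
-0.05 [277.66430495 200.35583731]
0.0 [276.43770624 181.53120783]
201 131
```

View pics/s2c.png

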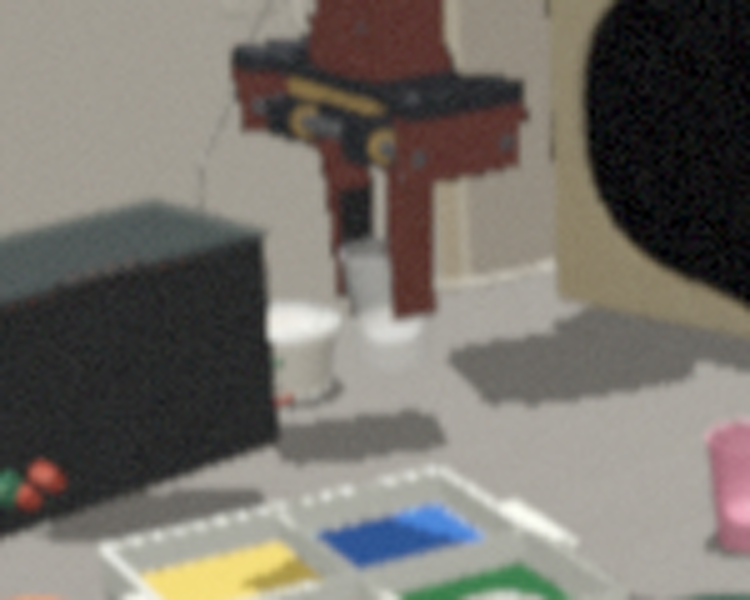

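Emit:
{"method": "play_rows", "body": {
  "dp": [
    [0.001, 0.002, -0.02],
    [0.001, 0.002, -0.045],
    [0.001, 0.002, -0.07],
    [0.001, 0.002, -0.085],
    [0.001, 0.002, -0.095],
    [0.001, 0.002, -0.1],
    [0.001, 0.002, -0.103],
    [0.001, 0.002, -0.103],
    [0.001, 0.002, -0.103]
  ],
  "delta_rot": [
    [0, 0, 0],
    [0, 0, 0],
    [0, 0, 0],
    [0, 0, 0],
    [0, 0, 0],
    [0, 0, 0],
    [0, 0, 0],
    [0, 0, 0],
    [0, 0, 0]
  ],
  "fingers": [0.03, 0.03, 0.03, 0.03, 0.03, 0.03, 0.03, 0.03, 0.03]
}}

```text
clock: 7.45
tool_pos: [0.6522, 0.0319, 0.0639]
eef_rot: [0.743, 0.669, -0.0, 0.0]
ft_force: [0.1, 0.3, -0.8]
opening: 0.52
```

```bash
python3 - <<'E'
from h import *
st(); b=snap('scene','s3.png')[:,:,::-1]
cv2.imwrite('pics/s3c.png',cv2.resize(b[190:270,215:335],None,fx=6,fy=6,interpolation=cv2.INTER_CUBIC))
E
```

```text
t 7.45 tcp [0.6522 0.0319 0.0639] jaw -6.0 z [ 0.    -0.001 -1.   ] open 0.0457 F [ 0.1  0.3 -0.8] q [ 0.16  0.69 -0.42  1.66  0.35  0.87 -0.51]
```

View pics/s3c.png

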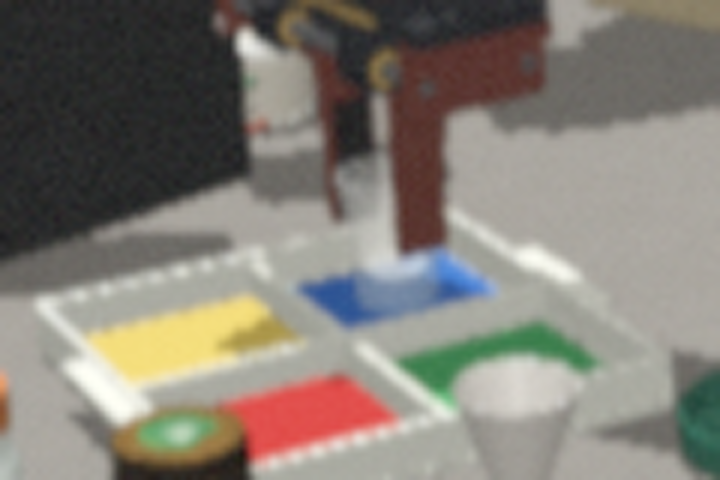

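Emit:
{"method": "play_rows", "body": {
  "dp": [
    [0, 0, -0.001],
    [0, 0, -0.002],
    [0, 0, -0.003],
    [0, 0, -0.003]
  ],
  "delta_rot": [
    [0, 0, 0],
    [0, 0, 0],
    [0, 0, 0],
    [0, 0, 0]
  ],
  "fingers": [0.03, 0.03, 0.03, 0.03]
}}

```text
clock: 7.9
tool_pos: [0.6526, 0.0323, 0.0623]
eef_rot: [0.743, 0.669, 0.0, 0.001]
ft_force: [-1.5, -0.1, 8.3]
opening: 0.519
```

Contact at 8 N. Next I'll release and retreat.

Emit:
{"method": "play_rows", "body": {
  "dp": [
    [0, 0, 0],
    [0, 0, 0],
    [0, 0, 0],
    [0, 0, 0],
    [0, 0, 0.01],
    [0, 0, 0.03],
    [0, 0, 0.06],
    [0, 0, 0.09],
    [0, 0, 0.11]
  ],
  "delta_rot": [
    [0, 0, 0],
    [0, 0, 0],
    [0, 0, 0],
    [0, 0, 0],
    [0, 0, 0],
    [0, 0, 0],
    [0, 0, 0],
    [0, 0, 0],
    [0, 0, 0]
  ],
  "fingers": [0.052, 0.06, 0.07, 0.07, 0.07, 0.07, 0.07, 0.07, 0.07]
}}

```text
clock: 8.8
tool_pos: [0.6534, 0.0325, 0.1753]
eef_rot: [0.743, 0.669, 0.001, 0.001]
ft_force: [0.5, -0.3, -0.6]
opening: 0.799
```

```bash
python3 - <<'E'
from h import *
st(); b=snap('scene','s4.png')[:,:,::-1]
cv2.imwrite('pics/s4c.png',cv2.resize(b[190:270,215:335],None,fx=6,fy=6,interpolation=cv2.INTER_CUBIC))
E
```

```text
t 8.8 tcp [0.6534 0.0325 0.1753] jaw -6.0 z [ 0.004 -0.001 -1.   ] open 0.0701 F [ 0.5 -0.3 -0.6] q [ 0.19  0.57 -0.47  1.58  0.28  1.06 -0.45]
```

View pics/s4c.png

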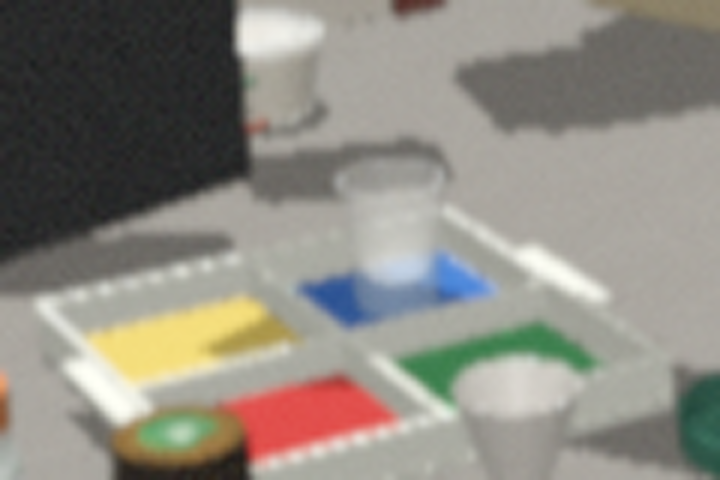

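The glass stands upright on blue. Next is the timer.

Emit:
{"method": "play_rows", "body": {
  "dp": [
    [-0.01, -0.03, 0],
    [-0.028, -0.068, 0],
    [-0.045, -0.108, 0],
    [-0.062, -0.148, 0],
    [-0.079, -0.188, 0],
    [-0.094, -0.225, 0],
    [-0.104, -0.249, 0],
    [-0.1085, -0.2575, 0],
    [-0.1085, -0.2575, -0.02],
    [-0.1085, -0.2575, -0.05],
    [-0.1085, -0.2575, -0.05]
  ],
  "delta_rot": [
    [0, 0, 0],
    [0, 0, 0],
    [0, 0, 0],
    [0, 0, 0],
    [0, 0, 0],
    [0, 0, 0],
    [0, 0, 0],
    [0, 0, 0],
    [0, 0, 0],
    [0, 0, 0],
    [0, 0, 0]
  ],
  "fingers": [0.07, 0.07, 0.07, 0.07, 0.07, 0.07, 0.07, 0.07, 0.07, 0.07, 0.07]
}}

```text
clock: 9.95
tool_pos: [0.5445, -0.2227, 0.1253]
eef_rot: [0.743, 0.67, 0.002, -0.0]
ft_force: [-0.2, 0.2, 0.3]
opening: 0.799
```

```bash
python3 - <<'E'
from h import *
st(); b=snap('scene','s5.png')[:,:,::-1]
cv2.imwrite('pics/s5c.png',cv2.resize(b[140:260,300:450],None,fx=5,fy=5,interpolation=cv2.INTER_CUBIC))
E
```

```text
t 9.95 tcp [ 0.5445 -0.2227  0.1253] jaw -5.9 z [ 0.003  0.003 -1.   ] open 0.0701 F [-0.2  0.2  0.3] q [ 0.62  0.52 -0.43  1.79  0.26  0.89 -0.02]
```

View pics/s5c.png

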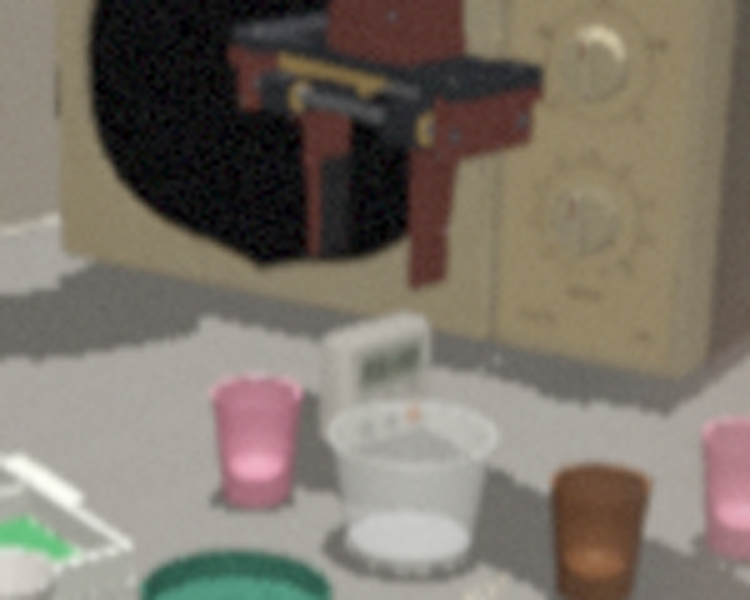

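Emit:
{"method": "play_rows", "body": {
  "dp": [
    [0.0005, -0.0023, -0.02],
    [0.0005, -0.0023, -0.04],
    [0.0005, -0.0023, -0.06],
    [0.0005, -0.0023, -0.075],
    [0.0005, -0.0023, -0.075],
    [0.0005, -0.0023, -0.075],
    [0.0005, -0.0023, -0.075],
    [0.0005, -0.0023, -0.075],
    [0.0005, -0.0023, -0.075],
    [0.0005, -0.0023, -0.075],
    [0.0005, -0.0023, -0.075],
    [0.0005, -0.0023, -0.075],
    [0.0005, -0.0023, -0.075]
  ],
  "delta_rot": [
    [0, 0, 0],
    [0, 0, 0],
    [0, 0, 0],
    [0, 0, 0],
    [0, 0, 0],
    [0, 0, 0],
    [0, 0, 0],
    [0, 0, 0],
    [0, 0, 0],
    [0, 0, 0],
    [0, 0, 0],
    [0, 0, 0],
    [0, 0, 0]
  ],
  "fingers": [0.07, 0.07, 0.07, 0.07, 0.07, 0.04, 0.015, 0.015, 0.015, 0.015, 0.015, 0.015, 0.015]
}}

```text
clock: 11.3
tool_pos: [0.5461, -0.2254, 0.0524]
eef_rot: [0.743, 0.67, 0.002, 0.001]
ft_force: [-0.7, -0.9, 2.8]
opening: 0.271
```

```bash
python3 - <<'E'
from h import *
st()
E
```

```text
t 11.3 tcp [ 0.5461 -0.2254  0.0524] jaw -5.9 z [ 0.005  0.002 -1.   ] open 0.0238 F [-0.7 -0.9  2.8] q [ 0.6   0.62 -0.39  1.83  0.32  0.75 -0.07]
```

Emit:
{"method": "play_rows", "body": {
  "dp": [
    [0, 0, 0.015],
    [0, 0, 0.04],
    [0, 0, 0.07],
    [0, 0, 0.1],
    [0.005, 0.014, 0.118],
    [0.015, 0.042, 0.118],
    [0.026, 0.073, 0.118],
    [0.037, 0.104, 0.118],
    [0.048, 0.135, 0.118],
    [0.059, 0.166, 0.118],
    [0.07, 0.197, 0.118],
    [0.081, 0.228, 0.118],
    [0.092, 0.259, 0.118],
    [0.103, 0.29, 0.118],
    [0.113, 0.32, 0.118],
    [0.12, 0.34, 0.118],
    [0.124, 0.3515, 0.118],
    [0.124, 0.3515, 0.118],
    [0.124, 0.3515, 0.118]
  ],
  "delta_rot": [
    [0, 0, 0],
    [0, 0, 0],
    [0, 0, 0],
    [0, 0, 0],
    [0, 0, -1],
    [0, 0, -2],
    [0, 0, -3],
    [0, 0, -4],
    [0, 0, -5],
    [0, 0, -5],
    [0, 0, -5],
    [0, 0, -5],
    [0, 0, -5],
    [0, 0, -5],
    [0, 0, -5],
    [0, 0, -5],
    [0, 0, -5],
    [0, 0, -5],
    [0, 0, -5]
  ],
  "fingers": [0.015, 0.015, 0.015, 0.015, 0.015, 0.015, 0.015, 0.015, 0.015, 0.015, 0.015, 0.015, 0.015, 0.015, 0.015, 0.015, 0.015, 0.015, 0.015]
}}

```text
clock: 13.2
tool_pos: [0.6699, 0.1249, 0.1705]
eef_rot: [0.771, 0.637, 0.002, 0.001]
ft_force: [-1.0, -1.0, -0.5]
opening: 0.271
```

```bash
python3 - <<'E'
from h import *
st(); b=snap('scene','s6.png')[:,:,::-1]; 
p=ctrl.state()['tool_pos']; print(proj('scene',p+[0,0,-.052]))
u,v=250,190
cv2.imwrite('pics/s6c.png',cv2.resize(b[v-50:v+70,u-75:u+75],None,fx=5,fy=5,interpolation=cv2.INTER_CUBIC)); print(u-75,v-50)
E
```

```text
t 13.2 tcp [0.6699 0.1249 0.1705] jaw -10.9 z [ 0.005  0.    -1.   ] open 0.0238 F [-1.  -1.  -0.5] q [ 0.04  0.61 -0.45  1.51  0.29  1.08 -0.67]
[242.43249071 206.69987793]
175 140
```

View pics/s6c.png

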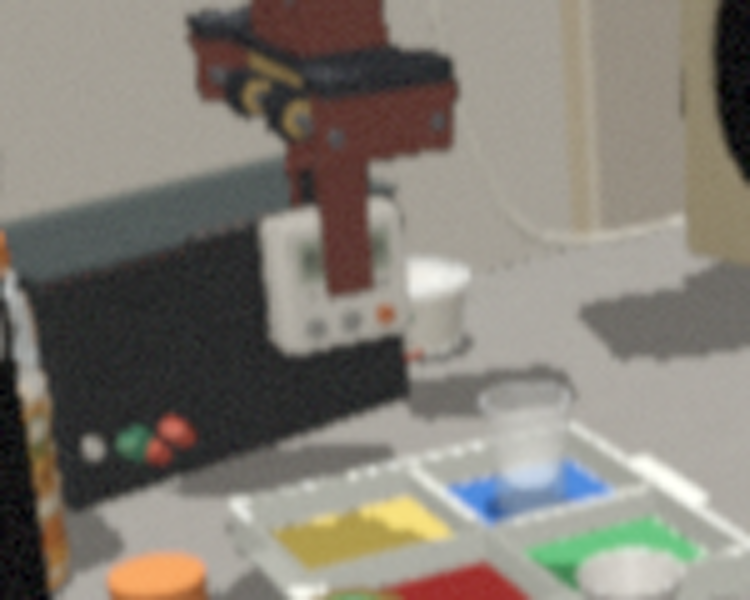

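Emit:
{"method": "play_rows", "body": {
  "dp": [
    [0, 0.001, -0.02],
    [0, 0.001, -0.045],
    [0, 0.001, -0.07],
    [0, 0.001, -0.09],
    [0, 0.001, -0.1],
    [0, 0.001, -0.106],
    [0, 0.001, -0.109],
    [0, 0.001, -0.109],
    [0, 0.001, -0.111],
    [0, 0.001, -0.113],
    [0, 0.001, -0.113]
  ],
  "delta_rot": [
    [0, 0, 0],
    [0, 0, 0],
    [0, 0, 0],
    [0, 0, 0],
    [0, 0, 0],
    [0, 0, 0],
    [0, 0, 0],
    [0, 0, 0],
    [0, 0, 0],
    [0, 0, 0],
    [0, 0, 0]
  ],
  "fingers": [0.015, 0.015, 0.015, 0.015, 0.015, 0.015, 0.015, 0.015, 0.015, 0.015, 0.015]
}}

```text
clock: 14.35
tool_pos: [0.6705, 0.1254, 0.0584]
eef_rot: [0.772, 0.636, 0.002, 0.002]
ft_force: [-1.0, -0.5, 4.2]
opening: 0.272
```

```bash
python3 - <<'E'
from h import *
st(); b=snap('scene','s7.png')[:,:,::-1]
cv2.imwrite('pics/s7c.png',cv2.resize(b[190:270,215:335],None,fx=6,fy=6,interpolation=cv2.INTER_CUBIC))
E
```

```text
t 14.35 tcp [0.6705 0.1254 0.0584] jaw -11.0 z [ 0.006  0.    -1.   ] open 0.0239 F [-1.  -0.5  4.2] q [ 0.01  0.73 -0.41  1.59  0.35  0.89 -0.72]
```

View pics/s7c.png

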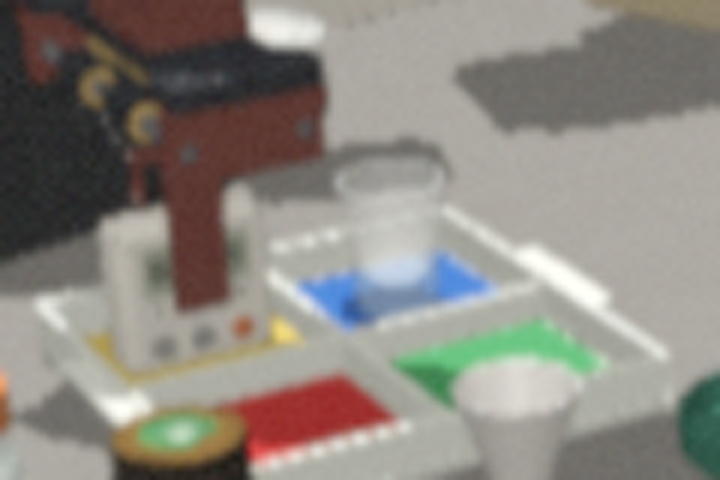

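The timer has contacted the yellow liner at the expected height. Next I'll release.

Emit:
{"method": "play_rows", "body": {
  "dp": [
    [0, 0, 0],
    [0, 0, 0],
    [0, 0, 0],
    [0, 0, 0],
    [0, 0, 0.01],
    [0, 0, 0.03],
    [0, 0, 0.06],
    [0, 0, 0.09],
    [0, 0, 0.11],
    [-0.02, 0, 0.12],
    [-0.06, 0.005, 0.12]
  ],
  "delta_rot": [
    [0, 0, 0],
    [0, 0, 0],
    [0, 0, 0],
    [0, 0, 0],
    [0, 0, 0],
    [0, 0, 0],
    [0, 0, 0],
    [0, 0, 0],
    [0, 0, 0],
    [0, 0, 0],
    [0, 0, 0]
  ],
  "fingers": [0.03, 0.04, 0.05, 0.055, 0.055, 0.055, 0.055, 0.055, 0.07, 0.07, 0.07]
}}

```text
clock: 15.5
tool_pos: [0.6127, 0.1298, 0.1807]
eef_rot: [0.772, 0.635, 0.005, 0.003]
ft_force: [0.0, 0.6, -0.7]
opening: 0.795
```

```bash
python3 - <<'E'
from h import *
st(); b=snap('scene','s8.png')[:,:,::-1]
cv2.imwrite('pics/s8c.png',cv2.resize(b[190:270,215:335],None,fx=6,fy=6,interpolation=cv2.INTER_CUBIC))
E
```

```text
t 15.5 tcp [0.6127 0.1298 0.1807] jaw -11.1 z [ 0.011  0.001 -1.   ] open 0.0698 F [ 0.   0.6 -0.7] q [ 0.05  0.52 -0.48  1.65  0.27  1.03 -0.7 ]
```

View pics/s8c.png

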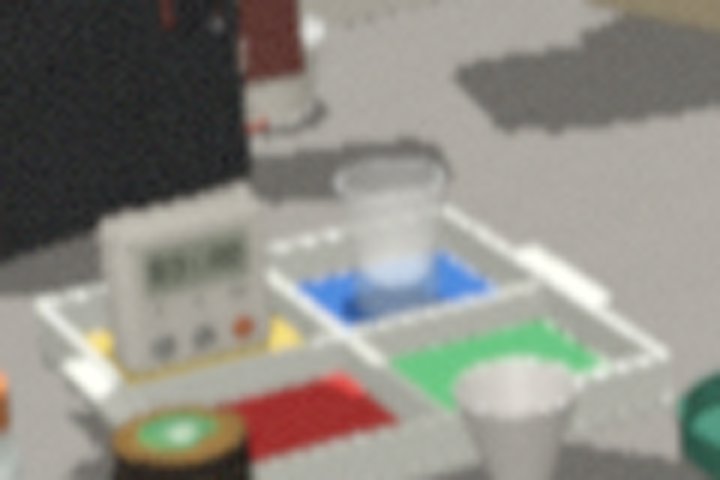

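The timer stands upright on yellow. Next is the jigger.

Emit:
{"method": "play_rows", "body": {
  "dp": [
    [-0.02, 0.002, 0],
    [-0.06, 0.006, 0],
    [-0.1, 0.01, 0],
    [-0.14, 0.013, 0],
    [-0.17, 0.015, -0.01],
    [-0.1855, 0.015, -0.03],
    [-0.1855, 0.015, -0.05],
    [-0.1855, 0.015, -0.05],
    [-0.1855, 0.015, -0.05]
  ],
  "delta_rot": [
    [0, 0.4, 0],
    [0, 0.4, 0],
    [0, 0.4, 0],
    [0, 0.4, 0],
    [0, 0.4, 0],
    [0, 0.4, 0],
    [0, 0.4, 0],
    [0, 0.4, 0],
    [0, 0.4, 0]
  ],
  "fingers": [0.075, 0.075, 0.075, 0.075, 0.075, 0.075, 0.075, 0.075, 0.075]
}}

```text
clock: 16.45
tool_pos: [0.4184, 0.1472, 0.1297]
eef_rot: [0.771, 0.637, -0.002, -0.001]
ft_force: [-0.4, 1.1, 0.4]
opening: 0.857
```

```bash
python3 - <<'E'
from h import *
st(); b=snap('scene','s9.png')[:,:,::-1]
cv2.imwrite('pics/s9c.png',cv2.resize(b[180:320,220:380],None,fx=4,fy=4,interpolation=cv2.INTER_CUBIC))
E
```

```text
t 16.45 tcp [0.4184 0.1472 0.1297] jaw -10.8 z [-0.005 -0.    -1.   ] open 0.0753 F [-0.4  1.1  0.4] q [ 0.02  0.31 -0.55  2.11  0.23  0.77 -0.86]
```

View pics/s9c.png

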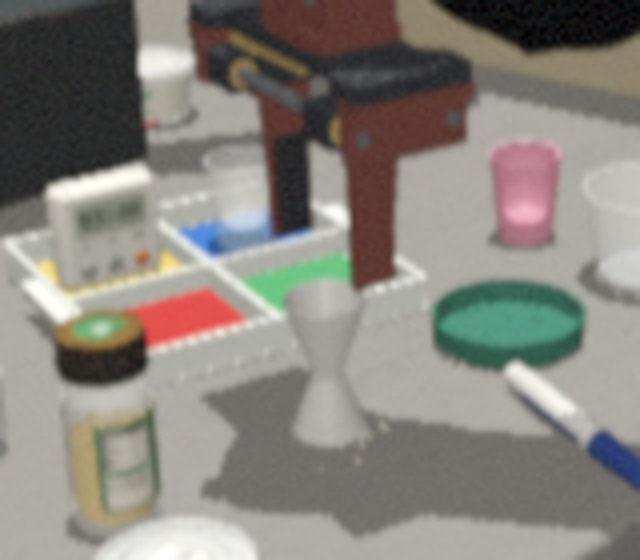

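Emit:
{"method": "play_rows", "body": {
  "dp": [
    [0.0085, -0.002, 0],
    [0.0085, -0.002, -0.01],
    [0.0085, -0.002, -0.03],
    [0.0085, -0.002, -0.05],
    [0.0085, -0.002, -0.068],
    [0.0085, -0.002, -0.074],
    [0.0085, -0.002, -0.074],
    [0.0085, -0.002, -0.074],
    [0.0085, -0.002, -0.074],
    [0.0085, -0.002, -0.074],
    [0.0085, -0.002, -0.074],
    [0.0085, -0.002, -0.074],
    [0.0085, -0.002, -0.074],
    [0.0085, -0.002, -0.074]
  ],
  "delta_rot": [
    [0, -0.2, 0],
    [0, -0.2, 0],
    [0, -0.2, 0],
    [0, -0.2, 0],
    [0, -0.2, 0],
    [0, -0.2, 0],
    [0, -0.2, 0],
    [0, -0.2, 0],
    [0, -0.2, 0],
    [0, -0.2, 0],
    [0, -0.2, 0],
    [0, -0.2, 0],
    [0, -0.2, 0],
    [0, -0.2, 0]
  ],
  "fingers": [0.075, 0.075, 0.075, 0.075, 0.075, 0.075, 0.075, 0.055, 0.03, 0.03, 0.03, 0.03, 0.03, 0.03]
}}

```text
clock: 17.9
tool_pos: [0.4277, 0.1454, 0.0564]
eef_rot: [0.771, 0.637, 0.0, 0.0]
ft_force: [-0.7, -1.0, 5.9]
opening: 0.495
```

```bash
python3 - <<'E'
from h import *
st()
E
```

```text
t 17.9 tcp [0.4277 0.1454 0.0564] jaw -10.8 z [ 0.001  0.    -1.   ] open 0.0435 F [-0.7 -1.   5.9] q [-0.05  0.45 -0.47  2.16  0.35  0.61 -0.96]
```

Emit:
{"method": "play_rows", "body": {
  "dp": [
    [0, 0, 0.015],
    [0, 0, 0.04],
    [0, 0, 0.065],
    [0, 0, 0.08],
    [0.01, 0, 0.085],
    [0.035, 0, 0.085],
    [0.06, 0, 0.085],
    [0.085, 0, 0.085],
    [0.11, -0.001, 0.085],
    [0.133, -0.001, 0.085],
    [0.145, -0.001, 0.085],
    [0.148, -0.001, 0.085],
    [0.148, -0.001, 0.085],
    [0.148, -0.001, 0.07],
    [0.148, -0.001, 0.045],
    [0.148, -0.001, 0.025],
    [0.148, -0.001, 0.015],
    [0.148, -0.001, 0.012],
    [0.148, -0.001, 0.012]
  ],
  "delta_rot": [
    [0, 0, 0],
    [0, 0, 0],
    [0, 0, 0],
    [0, 0, 0],
    [0, 0, 0],
    [0, 0, 0],
    [0, 0, 0],
    [0, 0, 0],
    [0, 0, 0],
    [0, 0, 0],
    [0, 0, 0],
    [0, 0, 0],
    [0, 0, 0],
    [0, 0, 0],
    [0, 0, 0],
    [0, 0, 0],
    [0, 0, 0],
    [0, 0, 0],
    [0, 0, 0]
  ],
  "fingers": [0.03, 0.03, 0.03, 0.03, 0.03, 0.03, 0.03, 0.03, 0.03, 0.03, 0.03, 0.03, 0.03, 0.03, 0.03, 0.03, 0.03, 0.03, 0.03]
}}

```text
clock: 19.8
tool_pos: [0.5754, 0.1445, 0.0682]
eef_rot: [0.771, 0.637, 0.0, -0.0]
ft_force: [0.2, 0.1, -0.9]
opening: 0.501
```

```bash
python3 - <<'E'
from h import *
st(); b=snap('scene','s10.png')[:,:,::-1]
cv2.imwrite('pics/s10c.png',cv2.resize(b[180:280,205:335],None,fx=5.5,fy=5.5,interpolation=cv2.INTER_CUBIC))
E
```

```text
t 19.8 tcp [0.5754 0.1445 0.0682] jaw -10.8 z [ 0.  0. -1.] open 0.044 F [ 0.2  0.1 -0.9] q [-0.    0.61 -0.45  1.81  0.35  0.8  -0.81]
```

View pics/s10c.png

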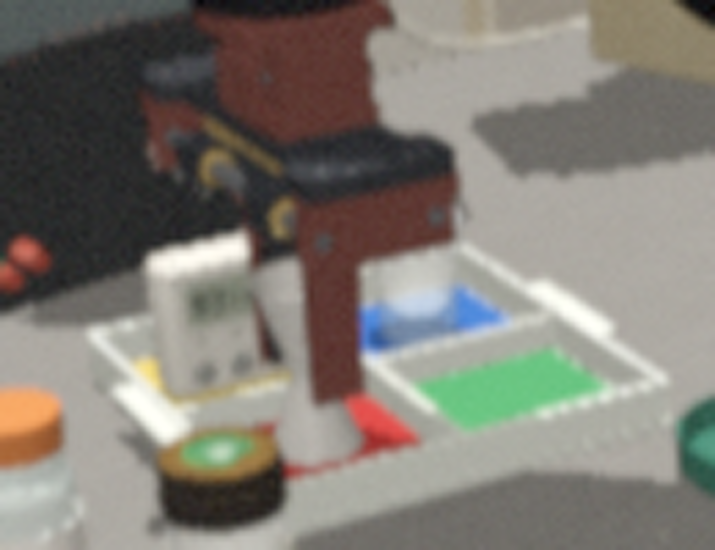

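Emit:
{"method": "play_rows", "body": {
  "dp": [
    [0, 0, -0.002],
    [0, 0, -0.004],
    [0, 0, -0.0055],
    [0, 0, -0.0065],
    [0, 0, -0.007],
    [0, 0, -0.007]
  ],
  "delta_rot": [
    [0, 0, 0],
    [0, 0, 0],
    [0, 0, 0],
    [0, 0, 0],
    [0, 0, 0],
    [0, 0, 0]
  ],
  "fingers": [0.03, 0.03, 0.03, 0.03, 0.03, 0.03]
}}

```text
clock: 20.45
tool_pos: [0.576, 0.1447, 0.0624]
eef_rot: [0.771, 0.637, 0.001, 0.0]
ft_force: [-1.9, -0.6, 5.0]
opening: 0.496
```

Emit:
{"method": "play_rows", "body": {
  "dp": [
    [0, 0, 0],
    [0, 0, 0],
    [0, 0, 0],
    [0, 0, 0],
    [0, 0, 0.01],
    [0, 0, 0.03],
    [0, 0, 0.06],
    [0, 0, 0.09],
    [0, 0, 0.11],
    [-0.02, 0.01, 0.12],
    [-0.05, 0.04, 0.12],
    [-0.08, 0.07, 0.12]
  ],
  "delta_rot": [
    [0, 0, 0],
    [0, 0, 0],
    [0, 0, 0],
    [0, 0, 0],
    [0, 0, 0],
    [0, 0, 0],
    [0, 0, 0],
    [0, 0, 0],
    [0, 0, 0],
    [0, 0, 0],
    [0, 0, 0],
    [0, 0, 0]
  ],
  "fingers": [0.048, 0.055, 0.062, 0.065, 0.065, 0.065, 0.065, 0.065, 0.07, 0.07, 0.07, 0.07]
}}

```text
clock: 21.65
tool_pos: [0.4957, 0.215, 0.1836]
eef_rot: [0.771, 0.636, 0.002, 0.001]
ft_force: [0.6, 0.3, -0.2]
opening: 0.8
```

```bash
python3 - <<'E'
from h import *
st(); b=snap('scene','s11.png')[:,:,::-1]
cv2.imwrite('pics/s11c.png',cv2.resize(b[180:280,205:335],None,fx=5.5,fy=5.5,interpolation=cv2.INTER_CUBIC))
E
```

```text
t 21.65 tcp [0.4957 0.215  0.1836] jaw -11.0 z [ 0.003  0.001 -1.   ] open 0.0702 F [ 0.6  0.3 -0.2] q [-0.07  0.39 -0.55  1.85  0.24  0.97 -0.91]
```

View pics/s11c.png

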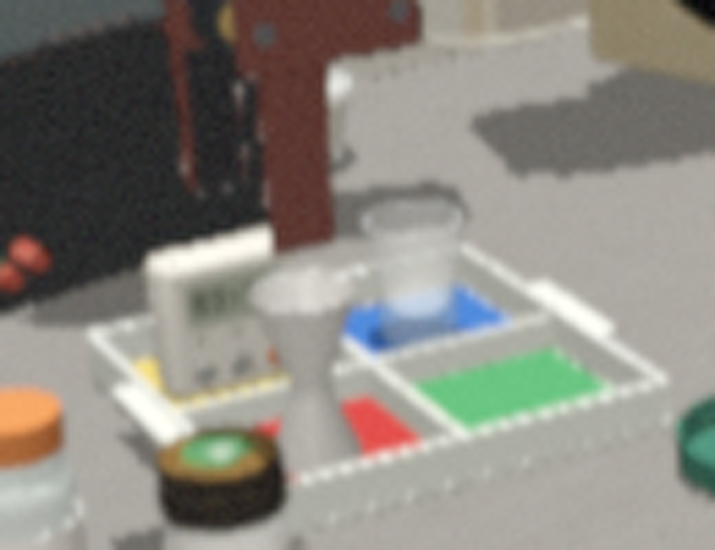

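The jigger stands upright on red. Next is the green-labelled jar.

Emit:
{"method": "play_rows", "body": {
  "dp": [
    [-0.01, 0.01, 0],
    [-0.03, 0.03, 0],
    [-0.05, 0.05, 0],
    [-0.0637, 0.062, 0],
    [-0.0637, 0.062, -0.01],
    [-0.0637, 0.062, -0.018],
    [-0.0637, 0.062, -0.018],
    [-0.0637, 0.062, -0.018]
  ],
  "delta_rot": [
    [0, 0, 0],
    [0, 0, 0],
    [0, 0, 0],
    [0, 0, 0],
    [0, 0, 0],
    [0, 0, 0],
    [0, 0, 0],
    [0, 0, 0]
  ],
  "fingers": [0.075, 0.075, 0.075, 0.075, 0.075, 0.075, 0.075, 0.075]
}}

```text
clock: 22.5
tool_pos: [0.4267, 0.2826, 0.1653]
eef_rot: [0.769, 0.639, 0.001, -0.001]
ft_force: [-0.1, 0.1, 0.2]
opening: 0.85
```

```bash
python3 - <<'E'
from h import *
st(); b=snap('scene','s12.png')[:,:,::-1]
cv2.imwrite('pics/s12c.png',cv2.resize(b[170:330,180:340],None,fx=3.7,fy=3.7,interpolation=cv2.INTER_CUBIC))
E
```

```text
t 22.5 tcp [0.4267 0.2826 0.1653] jaw -10.6 z [-0.     0.003 -1.   ] open 0.0747 F [-0.1  0.1  0.2] q [-0.21  0.37 -0.58  1.93  0.25  0.91 -1.1 ]
```

View pics/s12c.png

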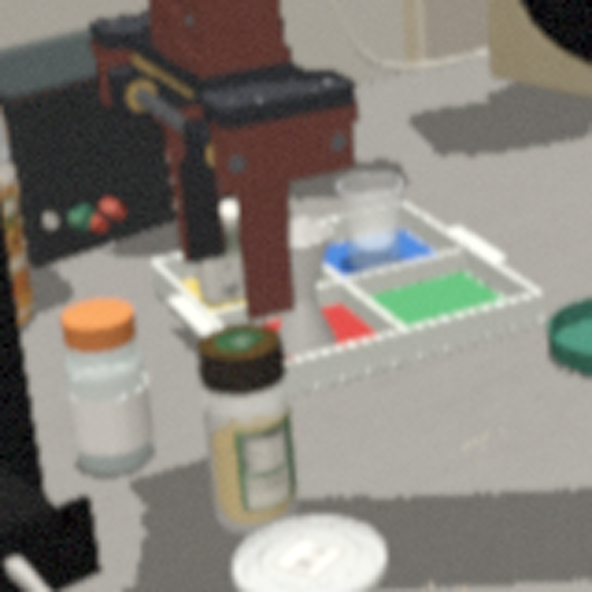

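Emit:
{"method": "play_rows", "body": {
  "dp": [
    [0.0053, -0.0056, 0],
    [0.0053, -0.0056, 0],
    [0.0053, -0.0056, -0.02],
    [0.0053, -0.0056, -0.04],
    [0.0053, -0.0056, -0.065],
    [0.0053, -0.0056, -0.082],
    [0.0053, -0.0056, -0.09],
    [0.0053, -0.0056, -0.09],
    [0.0053, -0.0056, -0.09],
    [0.0053, -0.0056, -0.09],
    [0.0053, -0.0056, -0.09],
    [0.0053, -0.0056, -0.09],
    [0.0053, -0.0056, -0.09],
    [0.0053, -0.0056, -0.09],
    [0.0053, -0.0056, -0.09]
  ],
  "delta_rot": [
    [0, 0, 0],
    [0, 0, 0],
    [0, 0, 0],
    [0, 0, 0],
    [0, 0, 0],
    [0, 0, 0],
    [0, 0, 0],
    [0, 0, 0],
    [0, 0, 0],
    [0, 0, 0],
    [0, 0, 0],
    [0, 0, 0],
    [0, 0, 0],
    [0, 0, 0],
    [0, 0, 0]
  ],
  "fingers": [0.075, 0.075, 0.075, 0.075, 0.075, 0.075, 0.075, 0.075, 0.055, 0.03, 0.03, 0.03, 0.03, 0.03, 0.03]
}}

```text
clock: 24.05
tool_pos: [0.4324, 0.2775, 0.0761]
eef_rot: [0.769, 0.639, 0.002, -0.001]
ft_force: [-0.0, -0.2, 6.3]
opening: 0.493
```

```bash
python3 - <<'E'
from h import *
st()
E
```

```text
t 24.05 tcp [0.4324 0.2775 0.0761] jaw -10.5 z [ 0.001  0.004 -1.   ] open 0.0433 F [-0.  -0.2  6.3] q [-0.26  0.5  -0.52  2.    0.36  0.73 -1.18]
```

Emit:
{"method": "play_rows", "body": {
  "dp": [
    [0, 0, 0.015],
    [0, 0, 0.04],
    [0, 0, 0.07],
    [0, 0, 0.1],
    [0.005, -0.01, 0.115],
    [0.018, -0.033, 0.115],
    [0.032, -0.058, 0.115],
    [0.046, -0.084, 0.115],
    [0.06, -0.109, 0.115],
    [0.074, -0.135, 0.115],
    [0.088, -0.16, 0.115],
    [0.102, -0.185, 0.115],
    [0.114, -0.208, 0.115],
    [0.122, -0.222, 0.115],
    [0.125, -0.2275, 0.115],
    [0.125, -0.2275, 0.115],
    [0.125, -0.2275, 0.115]
  ],
  "delta_rot": [
    [0, 0, 0],
    [0, 0, 0],
    [0, 0, 0],
    [0, 0, 0],
    [0, 0, 0],
    [0, 0, 0],
    [0, 0, 0],
    [0, 0, 0],
    [0, 0, 0],
    [0, 0, 0],
    [0, 0, 0],
    [0, 0, 0],
    [0, 0, 0],
    [0, 0, 0],
    [0, 0, 0],
    [0, 0, 0],
    [0, 0, 0]
  ],
  "fingers": [0.03, 0.03, 0.03, 0.03, 0.03, 0.03, 0.03, 0.03, 0.03, 0.03, 0.03, 0.03, 0.03, 0.03, 0.03, 0.03, 0.03]
}}

```text
clock: 25.75
tool_pos: [0.5568, 0.0514, 0.1911]
eef_rot: [0.769, 0.64, 0.002, -0.001]
ft_force: [-0.7, 0.4, -1.1]
opening: 0.497
```

```bash
python3 - <<'E'
from h import *
st(); b=snap('scene','s13.png')[:,:,::-1]
cv2.imwrite('pics/s13c.png',cv2.resize(b[130:290,220:380],None,fx=3.7,fy=3.7,interpolation=cv2.INTER_CUBIC))
E
```

```text
t 25.75 tcp [0.5568 0.0514 0.1911] jaw -10.5 z [ 0.001  0.004 -1.   ] open 0.0436 F [-0.7  0.4 -1.1] q [ 0.2   0.4  -0.49  1.8   0.22  0.99 -0.56]
```

View pics/s13c.png

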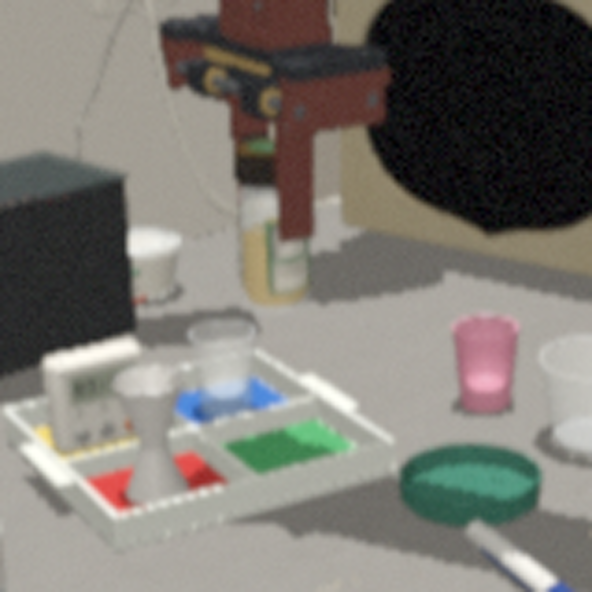

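The jar is held upright over green. Next I'll lower it and check for contact.

Emit:
{"method": "play_rows", "body": {
  "dp": [
    [0.0005, -0.001, -0.02],
    [0.0005, -0.001, -0.045],
    [0.0005, -0.001, -0.07],
    [0.0005, -0.001, -0.088],
    [0.0005, -0.001, -0.098],
    [0.0005, -0.001, -0.103],
    [0.0005, -0.001, -0.103],
    [0.0005, -0.001, -0.105],
    [0.0005, -0.001, -0.107],
    [0.0005, -0.001, -0.1085],
    [0.0005, -0.001, -0.1095],
    [0.0005, -0.001, -0.1095]
  ],
  "delta_rot": [
    [0, 0, 0],
    [0, 0, 0],
    [0, 0, 0],
    [0, 0, 0],
    [0, 0, 0],
    [0, 0, 0],
    [0, 0, 0],
    [0, 0, 0],
    [0, 0, 0],
    [0, 0, 0],
    [0, 0, 0],
    [0, 0, 0]
  ],
  "fingers": [0.03, 0.03, 0.03, 0.03, 0.03, 0.03, 0.03, 0.03, 0.03, 0.03, 0.03, 0.03]
}}

```text
clock: 27.0
tool_pos: [0.5575, 0.0505, 0.0821]
eef_rot: [0.769, 0.64, 0.002, -0.001]
ft_force: [-0.2, -0.3, 3.4]
opening: 0.494
```

```bash
python3 - <<'E'
from h import *
st(); b=snap('scene','s14.png')[:,:,::-1]
cv2.imwrite('pics/s14c.png',cv2.resize(b[130:290,220:380],None,fx=3.7,fy=3.7,interpolation=cv2.INTER_CUBIC))
E
```

```text
t 27.0 tcp [0.5575 0.0505 0.0821] jaw -10.4 z [ 0.001  0.004 -1.   ] open 0.0434 F [-0.2 -0.3  3.4] q [ 0.16  0.54 -0.44  1.89  0.31  0.78 -0.63]
```

View pics/s14c.png

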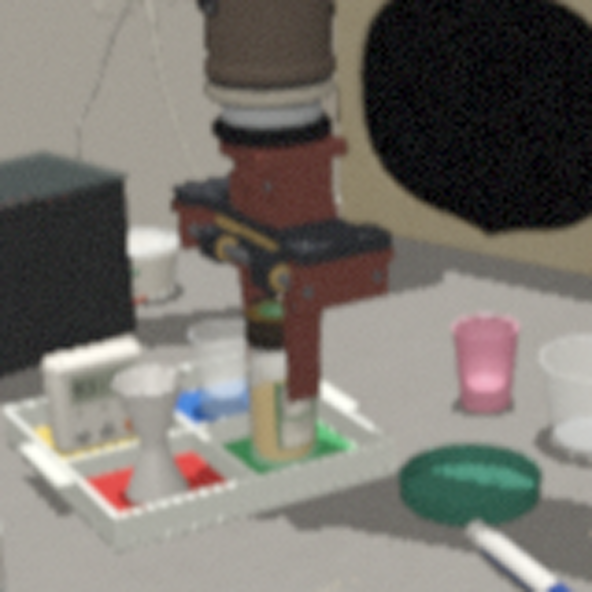

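Emit:
{"method": "play_rows", "body": {
  "dp": [
    [0, 0, 0],
    [0, 0, 0],
    [0, 0, 0],
    [0, 0, 0],
    [0, 0, 0.01],
    [0, 0, 0.03],
    [0, 0, 0.06],
    [0, 0, 0.09],
    [0, 0, 0.12],
    [0, 0, 0.14],
    [0, -0.03, 0.15],
    [-0.02, -0.07, 0.15],
    [-0.04, -0.11, 0.15],
    [-0.06, -0.15, 0.15],
    [-0.07, -0.17, 0.15],
    [-0.07, -0.17, 0.15]
  ],
  "delta_rot": [
    [0, 0, 0],
    [0, 0, 0],
    [0, 0, 0],
    [0, 0, 0],
    [0, 0, 0],
    [0, 0, 0],
    [0, 0, 0],
    [0, 0, 0],
    [0, 0, 0],
    [0, 0, 0],
    [0, 0, 0],
    [0, 0, 0],
    [0, 0, 0],
    [0, 0, 0],
    [0, 0, 0],
    [0, 0, 0]
  ],
  "fingers": [0.048, 0.053, 0.058, 0.06, 0.06, 0.06, 0.06, 0.06, 0.06, 0.06, 0.06, 0.06, 0.06, 0.06, 0.06, 0.06]
}}

```text
clock: 28.65
tool_pos: [0.486, -0.1231, 0.2328]
eef_rot: [0.77, 0.638, 0.001, -0.001]
ft_force: [0.3, 0.1, -0.2]
opening: 0.682
```

```bash
python3 - <<'E'
from h import *
st(); b=snap('scene','s15.png')[:,:,::-1]; a=snap('top','t15.png')[:,:,::-1]; st()
cv2.imwrite('pics/s15c.png',cv2.resize(b[180:320,190:390],None,fx=3.9,fy=3.9,interpolation=cv2.INTER_CUBIC))
E
```

```text
t 28.65 tcp [ 0.486  -0.1231  0.2328] jaw -10.8 z [ 0.001  0.002 -1.   ] open 0.0599 F [ 0.3  0.1 -0.2] q [ 0.53  0.25 -0.45  1.89  0.12  1.03 -0.15]
t 28.75 tcp [ 0.4877 -0.1193  0.2329] jaw -10.5 z [ 0.002  0.004 -1.   ] open 0.0602 F [-0.2  0.2 -0.2] q [ 0.53  0.25 -0.45  1.88  0.12  1.03 -0.16]
```

View pics/s15c.png

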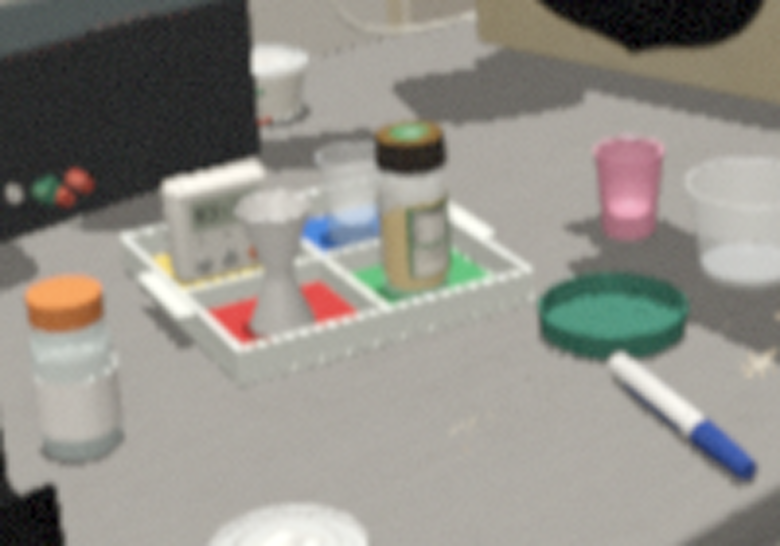

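View pics/t15.png

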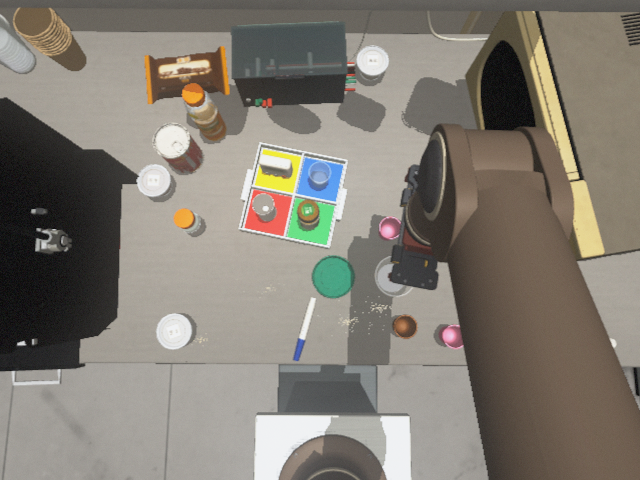

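All four stand upright in their own compartments in both views: timer at (277,165), glass (319,177), jigger (263,206) and jar (308,212) in the top view. The clear cups and the orange-capped jar are where they were. The robot is clear, so I'll hand in.

```bash
python3 - <<'E'
from h import *
print(ctrl.close_job()); st()
E
```

```text
the job is handed in; nothing more can be done
None
the job is handed in; nothing more can be done
```

I packed the caddy in the order you gave: glass on blue, timer on yellow, jigger on red, and the green-labelled, dark-capped jar on green. Each one was lowered until it touched the liner (3 to 8 N at the wrist) and only then released. I handed in at about 29 s.

In the last scene and top pictures all four stand upright in their own compartments. The clear cups and the orange-capped jar are where they were, and the gripper is about 0.23 m up, touching nothing. No check failed. The glass settled 1 to 2 mm off the height I had estimated, so I found its contact by force. The timer looks slightly towards the front of its compartment, but it is clear of the walls.

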